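# Put the hand corer away in its case

## Task

Put the hand corer away: draw it right out of the draining sleeve and lay it down on the open bench, let go, then take it again and lay it in its case, T-grip in the pocket, so that it lies flat on the case's floor. Shut the lid fully, then turn the latch a quarter turn as far as it goes, so that its tongue holds the lid. Leave the other things on the bench where they are.

Things in the scene. Friction and masses are not known exactly. Their poses are not given: they have to be found in the camera images.
- corer: hand corer lying flat: steel tube, 23 mm diameter, with a T-grip across one end; 192 mm overall, 23 mm high, 0.16 kg. Origin under its middle at its underside. Its y axis runs along the tube, T-grip at -y, open coring end at y = +96 mm; z up. At the start it lies in the sleeve from y = -20 mm onward; bare tube shows between sleeve and T-grip (y = -74 to -20 mm).
- corer_grip (a point): centre of the corer's T-grip, a round bar 96 mm long (along the corer's x) and 22 mm thick, at y = -85 mm, 11 mm above the underside
- corer_mid (a point): axis of the corer's tube at y = +5 mm of the corer frame (12 mm above its underside): where to grip it when laying it in the case
- sleeve: draining sleeve, a fixed steel tunnel, 122 mm long, 39 mm wide, 38 mm high (inside 31 wide, 34 high), closed at the back, open at the mouth; its floor is the bench. Origin on the bench at the middle of the mouth; its x axis points out of the mouth (the way the corer is drawn). Low feet reach to y = +-38 mm.
- case: fixed open metal case, 214 mm long (x), 124 mm wide (y), walls 4 mm, rim 47 mm above the bench, floor 4 mm thick. Origin on the bench under its middle. Hinge along the +y side, latch at the -y side. Put away, the corer lies on the floor along the case's x axis, its middle over the case's middle, T-grip toward the case's -x.
- case_floor (a point): middle of the case's floor, 4 mm above the bench. Two pairs of grey blocks (tops 24 mm above the bench) at x = -70 to -42 mm and +53 to +87 mm leave a 30 mm wide channel for the tube along x. At x = -103 to -70 mm is the pocket across the case for the T-grip. At x = -42 to +53 mm the case is open across (116 mm): only there can fingers go down beside the tube.
- lid (a joint): hinge angle of the case's flat metal lid (220 x 130 mm, 6 mm thick): 0 = shut on the rim, top of the shut lid 53 mm above the bench; grows as it opens; starts open past upright at 1.65 to 1.85 rad. The hinge is stiff: the lid stays where it is left, moved by about 3 to 5 N at its edge.
- lid_hinge (a point): middle of the lid's hinge line, which runs along the case's x axis, at y = +66 mm, z = 47 mm in the case frame
- lid_edge (a point): middle of the lid's free edge, 132 mm from the hinge line
- latch (a joint): angle of the turn latch in front of the case: about 0 (at most 0.25) = open, tongue along the case's -x; pi/2 = locked against its stop, tongue pointing to the case's +y, over the shut lid. It turns clockwise seen from above as it grows, stiffly (0.06 N m).
- latch_knob (a point): on the latch's vertical axis (case frame x = 0, y = -85 mm), 73.5 mm above the bench, mid-height of its upright bar grip: 48 mm long along the tongue, 10 mm thick, from 60 to 88 mm above the bench
- latch_tip (a point): end of the latch's tongue, 42 mm from its axis, 57 mm above the bench; the tongue is 15 mm wide and 4 mm thick
- salt_shaker: bystander: round salt shaker, 44 mm across, 96 mm tall; origin under its middle
- tub: bystander: white round tub, 72 mm across, 71 mm tall; origin under its middle
- thermometer: bystander: probe thermometer lying flat, 178 mm long, 16 mm high; origin under its middle
- cup: bystander: small sample cup with lid, 50 mm across, 55 mm tall; origin under its middle
- counter: bystander: round tally counter, 54 mm across, 20 mm high; origin under its middle

How it is judged:
On the way, in this order (a step that is already met when the one before it is completed fails the run):
1. the corer lies on the open bench, wholly out of the sleeve and clear of the case, let go and at rest (height (world z) of corer below 0.006 m and angle between corer's own y axis and vertical above 1.5 rad and horizontal distance between corer and sleeve above 0.093 m and horizontal distance between corer and case above 0.1 m and contact force between the fingers and corer below 0.1 N and linear speed of corer below 0.02 m/s), for 0.2 s.
2. the corer lies flat in its case, let go, with the lid still open (z of corer in the frame of case below 0.01 m and x of corer in the frame of case between -0.014 and 0.014 m and y of corer in the frame of case between -0.01 and 0.01 m and angle between the y axis of corer and the x axis of case, either way round below 0.12 rad and angle between corer's own y axis and vertical above 1.5 rad and contact force between the fingers and corer below 0.1 N and value of joint lid above 0.3 rad), for 0.2 s.
3. the lid is shut, the latch not yet turned (z of corer in the frame of case below 0.01 m and x of corer in the frame of case between -0.014 and 0.014 m and y of corer in the frame of case between -0.01 and 0.01 m and angle between the y axis of corer and the x axis of case, either way round below 0.12 rad and angle between corer's own y axis and vertical above 1.5 rad and value of joint lid below 0.05 rad and value of joint latch below 1.2 rad), for 0.2 s.
At the end, for the whole second after the job is handed in: The corer lies at rest on the floor of the case (its underside within 6 mm of the floor, within 14 mm of the middle along the case and 10 mm across, in line within 0.12 rad, T-grip in its pocket), the lid is shut (below 0.05 rad) and the latch is turned past 1.4 rad (z of corer in the frame of case below 0.01 m and x of corer in the frame of case between -0.014 and 0.014 m and y of corer in the frame of case between -0.01 and 0.01 m and angle between the y axis of corer and the x axis of case, either way round below 0.12 rad and angle between corer's own y axis and vertical above 1.5 rad and value of joint lid below 0.05 rad and value of joint latch above 1.4 rad and linear speed of corer below 0.02 m/s); the robot touches nothing.
It fails at once if a bystander is moved by more than 30 mm (distance of any of salt_shaker, tub, thermometer, cup, counter from where it was at the start of the episode above 0.03 m).
It also fails if it takes over 72 s, if anything falls off the work surface, if the arm or the gripper's body presses on something with over 40 N, if the wrist force passes 120 N, or if a joint passes its speed limit or range.

## Robot

A 6-joint arm with a two-finger parallel gripper is mounted at the origin on a cart in front of the work surface, level with it; the furniture and walls round the work are solid. World frame = base frame: x ahead of the robot, y to its left, z up, the work surface at z = 0. Lengths are in m, angles in rad, forces in N, time in s.
With the tool pointing down it reaches from about 0.3 to 0.775 m from the base axis. Payload 14.6 kg.
Tool frame: the origin (TCP) lies on the centre line of the jaws, within the pads' length; the fingertips stand 19 mm ahead of it and the grasp point (between the pads) is the TCP; z points along the fingers, y is the line along which they close (so a half turn about z gives the same grasp; the last joint's range is limited). The gripper opens to 94 mm and grips with 3 to 60 N. Pads are 16 mm wide; open, the fingers measure 119 mm over their backs; the gripper's body (75 mm by 177 mm) begins 78 mm behind the grasp point.
Start: joints at [1.102, 0.3, 1.521, -0, 1.321, -0.067], TCP at [0.215, 0.506, 0.224] pointing down, gripper open.
Joint ranges: [-3.03, 3.03], [-0.79, 2.21], [0.23, 2.52], [-1.04, 4.18], [0, 3.07], [-2.55, 2.55]. Speed limits (rad/s): [2.22, 2.22, 2.57, 3.14, 3.14, 3.14].

## Interface

Orientations are given as [roll, pitch, yaw] about the fixed x, y, z axes, in that order (R = Rz(yaw) Ry(pitch) Rx(roll)).
In Python, from station import get_obs, camera, workorder gives the robot as it stands.
- The arm moves only by the tool play_rows, never from a script. Its argument "motion" is a list that holds one entry, the list of rows, each a list of 7 numbers: the shift along the tool's x, y, z as a fraction of full scale, then the turn, a rotation vector about the tool's x, y, z as a fraction of full scale, then the opening, from -1 (shut) to 1 (fully open). In form: [[[x, y, z, ax, ay, az, grip], ...]]. A call has 1 to 10 rows; each row is the pose to reach, as a shift and turn from the pose commanded when the call began, along the tool's axes at that moment, turning the shorter way round; what a row does not reach only later rows make up. Full scale, the value 1, is 0.25 m for a shift and 2 pi rad for a turn. A row lasts 1/10 s, in which the tool goes at most 50 mm and 8.59 degrees, less where a joint would pass 70% of its speed; a pose out of reach is approached as far as the arm can. A call with a number of a shift or a turn outside -1 to 1 is refused whole. A call with a gripper value outside its range is refused whole. The fingers move at their own pace and stop on an object; "grip_force" is the grip in N (left out, the last holds). Time passes only in rows, so rows that repeat a pose let the fingers close. It gives the time, the measured TCP pose, the force, the opening and the grip force at its end, in the units of the state.
- get_obs(): the state, without advancing time (a new reading comes with each control period).
- camera(name): name is "side" or "top" or "wrist"; returns a dict with "frame" (420x560x3 uint8, red, green, blue), "z_map" (420x560 float32, m along the optical axis (not along the pixel's ray), 0 where there is no reading), "camera_matrix" (3x3 intrinsics, pixels), "T" (4x4, takes a point from camera to world coordinates); the wrist camera has in their place "T_tool_cam" (4x4, takes a point from camera to tool coordinates, whose origin is the TCP and whose axes are the flange's). Camera axes: x right, y up, looking along -z (the intrinsics and any distortion apply to the point x, -y, -z); pixel columns grow to the right and rows downward; lengths in m; the calibration is good to about 2 mm. A picture is of the moment at which its call begins: read the wrist's pose just before it.
- workorder.hand_in(): hands the job in; it is judged then, once.
The state is a dict: "time_s": time; "qpos": joint angles; "joint_vel": joint speeds; "tau": joint torques, N m; "ee_pos": TCP position; "eef_rot": TCP orientation; "force": force on the tool from outside, world axes, zero at the start; "moment": the same for the moment, N m; "grip_width": finger opening in m; "grip_force": force on a finger pad.
Only numpy, scipy, OpenCV 4.12 (cv2) and the standard library are available. Lean on these libraries where they do the work, as an engineer would, in place of code of your own. Each camera call takes 0.05 s, during which the arm holds its last target. There are 200 camera calls.

## Working session

There is one attempt and no reset: what is moved stays moved. The work goes in short steps, Python scripts to look and compute and a tool call to move; the robot and the scene stay as the last step left them, time stands still between calls to the robot, and variables do not carry over. Pictures are saved under pics/ and viewed, at most 10 in all, crops included, and the job is handed in when it is done.

Besides the shell and the picture viewer there is one more tool, called after "Emit:" by a JSON object that holds its "fn" and its "kwargs". play_rows: Moves the arm, as the interface text tells. Its arguments: {"type":"object","properties":{"motion":{"type":"array"},"grip_force":{"type":"number"}},"required":["motion"]}

```bash
ls; mkdir -p pics; cat > h.py <<'E'
import numpy as np,cv2
from station import get_obs,camera
from scipy.spatial.transform import Rotation as R
def cam(n):
    o=get_obs(); c=camera(n)
    if 'T' not in c:
        T=np.eye(4);T[:3,:3]=R.from_euler('xyz',o['eef_rot']).as_matrix();T[:3,3]=o['ee_pos']
        c['T']=T@c['T_tool_cam']
    return c
def save(c,f): cv2.imwrite(f,c['frame'][:,:,::-1])
def ptsmap(c):
    K=c['camera_matrix'];h,w=c['z_map'].shape
    u,v=np.meshgrid(np.arange(w),np.arange(h));z=c['z_map']
    P=np.stack([(u-K[0,2])/K[0,0]*z,-(v-K[1,2])/K[1,1]*z,-z],-1)
    return P@c['T'][:3,:3].T+c['T'][:3,3]
def ray(c,u,v,zp):
    K=c['camera_matrix'];d=c['T'][:3,:3]@np.array([(u-K[0,2])/K[0,0],-(v-K[1,2])/K[1,1],-1]);o=c['T'][:3,3]
    return o+d*(zp-o[2])/d[2]
E
python3 - <<'E'
from h import *
o=get_obs();print(o)
for n in('top','side'):
    c=cam(n);save(c,f'pics/{n}0.png');np.savez(f'{n}0.npz',**c);print(c['T'].round(3),c['camera_matrix'].round(1),c.keys())
E
```

```text
pics
{'time_s': 0.0, 'qpos': array([ 1.10241368e+00,  3.00481788e-01,  1.52159050e+00, -3.40692073e-05,
        1.32068628e+00, -6.65694453e-02]), 'joint_vel': array([-0.00047111, -0.00119091,  0.00054872, -0.00156392, -0.00142478,
        0.00024782]), 'tau': array([ 1.57338718e-04, -5.31797755e+01, -3.52742493e+01,  7.07806530e-02,
        2.43121921e-02, -7.96749623e-05]), 'ee_pos': array([0.21498365, 0.50598007, 0.22387647]), 'eef_rot': array([-3.14042712e+00, -4.46309165e-05,  2.73978788e+00]), 'force': array([ 0.20005979, -0.17435748, -0.11134593]), 'moment': array([ 0.07546869, -0.00690188, -0.00209792]), 'grip_force': 0.0, 'grip_width': 0.0940305079915813}
[[ 0.024  0.983 -0.183  0.243]
 [-1.     0.025  0.005  0.036]
 [ 0.01   0.183  0.983  1.548]
 [ 0.     0.     0.     1.   ]] [[491.9   0.  272. ]
 [  0.  491.9 213.1]
 [  0.    0.    1. ]] dict_keys(['frame', 'z_map', 'camera_matrix', 'T'])
[[ 0.972  0.15  -0.18   0.28 ]
 [-0.234  0.575 -0.784 -1.089]
 [-0.014  0.804  0.594  0.904]
 [ 0.     0.     0.     1.   ]] [[509.4   0.  281.5]
 [  0.  509.4 211.8]
 [  0.    0.    1. ]] dict_keys(['frame', 'z_map', 'camera_matrix', 'T'])
```

View pics/top0.png

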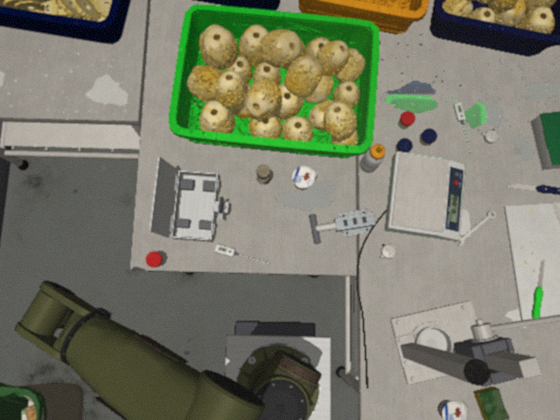

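View pics/side0.png

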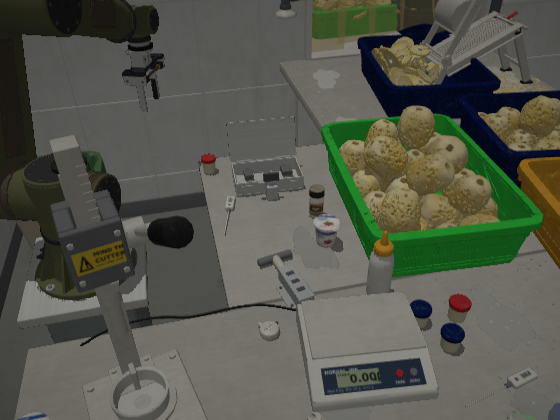

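The top view shows the case at (196,206) with its lid open on the left and the latch at (223,207). The corer's T-grip is at (316,228) and the sleeve at (350,222). The shaker is at (263,173), tub at (304,177), thermometer at (240,253), cup at (154,259) and counter at (388,251). The side view agrees.

```bash
python3 - <<'E'
from h import *
c=dict(np.load('top0.npz'));P=ptsmap(c)
for n,(u,v) in dict(case=(196,206),knob=(223,207),tgrip=(316,228),sleeve=(350,222),shaker=(263,173),tub=(304,177),thermo=(230,250),thtip=(267,263),cup=(154,259),counter=(388,251),bench=(270,215)).items():
    print(n,P[v,u].round(3),ray(c,u,v,0.02).round(3))
def rect(lo,hi,box):
    u0,u1,v0,v1=box
    Q=P[v0:v1,u0:u1].reshape(-1,3);Q=Q[(Q[:,2]>lo)&(Q[:,2]<hi)]
    r=cv2.minAreaRect(Q[:,:2].astype(np.float32)*1000);print(len(Q),np.round(r[0],1),np.round(r[1],1),round(r[2],1))
rect(.03,.045,(330,380,205,235)); rect(.012,.03,(300,325,205,250)); rect(.035,.06,(170,218,165,245)); rect(.05,.1,(210,240,190,225))
rect(.06,.3,(140,180,150,245))
E
```

```text
case [0.548 0.271 0.002] [0.545 0.268 0.02 ]
knob [0.535 0.179 0.065] [0.544 0.183 0.02 ]
tgrip [ 0.483 -0.112  0.024] [ 0.484 -0.112  0.02 ]
sleeve [ 0.502 -0.216  0.039] [ 0.506 -0.219  0.02 ]
shaker [0.637 0.058 0.097] [0.658 0.06  0.02 ]
tub [ 0.634 -0.068  0.073] [ 0.648 -0.072  0.02 ]
thermo [0.409 0.156 0.008] [0.408 0.155 0.02 ]
thtip [0.37  0.039 0.018] [0.37  0.039 0.02 ]
cup [0.371 0.382 0.051] [0.374 0.39  0.02 ]
counter [ 0.417 -0.337  0.021] [ 0.417 -0.337  0.02 ]
bench [0.525 0.034 0.002] [0.522 0.034 0.02 ]
476 [ 505.4 -232.6] [ 39.9 121.9] 10.9
240 [ 484.  -118.8] [94.8 42. ] 11.0
558 [543.4 269.3] [143.6 215.2] 87.3
146 [543.7 187.1] [44.2 93.5] 88.7
1414 [547.8 351.4] [ 35.2 220.8] 87.4
```

```bash
cat >> h.py <<'E'
def rot(yaw,tilt=0,axis=(1,0,0)):
    # tool down with yaw(deg); tilt (deg) about world axis
    return R.from_rotvec(np.radians(tilt)*np.array(axis,float))*R.from_euler('xyz',[180,0,yaw],degrees=True)
def rel(p,yaw,tilt=0,axis=(1,0,0),base=None):
    o=get_obs()
    p0,r0=base if base else (o['ee_pos'],R.from_euler('xyz',o['eef_rot']))
    s=r0.inv().apply(np.array(p)-p0)/.25; t=(r0.inv()*rot(yaw,tilt,axis)).as_rotvec()/(2*np.pi)
    return np.r_[s,t].round(4).tolist(), np.ceil(max(np.linalg.norm(s)*5,np.linalg.norm(t)*360/8.59))
E
python3 - <<'E'
from h import *
print(rel((.489,-.146,.15),100.9))
c=cam('wrist');print(c['T_tool_cam'].round(3))
E
```

```text
([-2.0287, -1.9714, 0.2976, -0.0002, 0.0001, 0.1558], np.float64(15.0))
[[ 0.001  0.97   0.242  0.07 ]
 [ 1.    -0.    -0.001  0.001]
 [-0.001  0.242 -0.97  -0.16 ]
 [ 0.     0.     0.     1.   ]]
```

Emit:
{"fn": "play_rows", "kwargs": {"motion": [[[-0.2,-0.2,0.05,0,0,0.02,1],[-0.4,-0.4,0.05,0,0,0.04,1],[-0.6,-0.6,0.05,0,0,0.06,1],[-0.8,-0.8,0.05,0,0,0.08,1],[-0.98,-0.98,0.05,0,0,0.1,1],[-0.98,-0.98,0.05,0,0,0.12,1],[-0.98,-0.98,0.05,0,0,0.14,1],[-0.98,-0.98,0.05,0,0,0.156,1],[-0.98,-0.98,0.05,0,0,0.156,1]]]}}

```text
time_s: 1.05
ee_pos: [0.3451, 0.1839, 0.212]
eef_rot: [3.141, -0.0, 1.755]
force: [-0.7, -0.6, -0.1]
grip_width: 0.0935
grip_force: 0.0
```

```bash
python3 - <<'E'
from h import *
print(get_obs()['ee_pos'],get_obs()['eef_rot']);print(rel((.489,-.146,.15),100.9))
E
```

```text
[0.34514012 0.18390959 0.21199321] [ 3.14148351e+00 -9.58972378e-05  1.75510750e+00]
([-1.4028, 0.3238, 0.2479, 0.0, -0.0, -0.0009], np.float64(8.0))
```

Emit:
{"fn": "play_rows", "kwargs": {"motion": [[[-0.18,0.04,0,0,0,0,1],[-0.36,0.08,0,0,0,0,1],[-0.54,0.13,0,0,0,0,1],[-0.72,0.18,0.0,0,0,0,1],[-0.9,0.22,0,0,0,0,1],[-1,0.28,0.04,0,0,0,1],[-1,0.324,0.06,0,0,0,1],[-1,0.324,0.06,0,0,0,1],[-1,0.324,0.06,0,0,0,1]]]}}

```text
time_s: 1.95
ee_pos: [0.471, -0.044, 0.1969]
eef_rot: [-3.141, -0.0, 1.763]
force: [0.4, 0.5, 0.3]
grip_width: 0.0941
grip_force: 0.0
```

```bash
python3 - <<'E'
from h import *
o=get_obs();print(o['ee_pos'],np.degrees(o['eef_rot']));print(rel((.489,-.146,.10),100.9))
c=cam('wrist');save(c,'pics/w1.png');P=ptsmap(c).reshape(-1,3)
def rect(n,m):
    Q=P[m];r=cv2.minAreaRect(Q[:,:2].astype(np.float32)*1000);print(n,len(Q),np.round(r[0],1),np.round(r[1],1),round(r[2],1))
near=(P[:,0]>.4)&(P[:,0]<.57)&(P[:,1]>-.31)&(P[:,1]<-.05)
rect('sleeve',near&(P[:,2]>.03)&(P[:,2]<.045)); rect('corer',near&(P[:,2]>.012)&(P[:,2]<.028)&(P[:,1]>-.165))
E
```

```text
[ 0.47095223 -0.04404855  0.19687354] [-1.79962350e+02 -2.11056598e-02  1.01008761e+02]
([-0.4142, -0.0068, 0.3873, -0.0001, -0.0001, 0.0003], np.float64(3.0))
sleeve 1271 [ 508.5 -235.4] [38.6 55. ] 11.1
corer 2245 [ 488.3 -131.2] [94.5 75.5] 11.1
```

```bash
python3 - <<'E'
from h import *
print(rel((.4905,-.143,.08),101.1));print(rel((.4905,-.143,.023),101.1))
E
```

```text
([-0.4031, 0.0015, 0.4687, -0.0, -0.0, -0.0003], np.float64(4.0))
([-0.4031, 0.0015, 0.6967, -0.0, -0.0, -0.0003], np.float64(5.0))
```

View pics/w1.png

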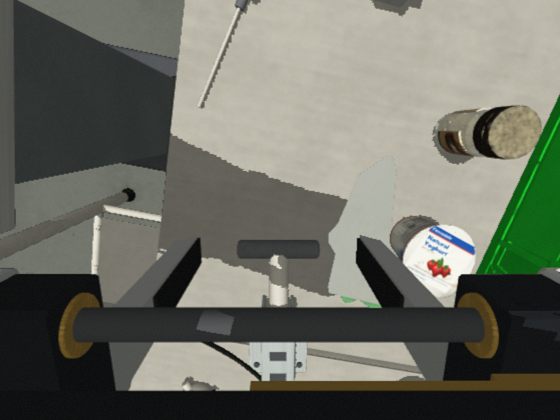

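The wrist view shows the T-grip at (278,249) and the bare tube at (278,275), centred between the fingers. The sleeve is below at (278,350). I'll descend and grip.

Emit:
{"fn": "play_rows", "kwargs": {"motion": [[[-0.2,0,0.1,0,0,0,1],[-0.4,0,0.2,0,0,0,1],[-0.403,0,0.4,0,0,0,1],[-0.403,0.0,0.55,0,0,0,1],[-0.403,0.0,0.64,0,0,0,1],[-0.403,0.0,0.696,0,0,0,1],[-0.403,0.0,0.696,0,0,0,0],[-0.403,0.0,0.696,0,0,0,-1],[-0.403,0.0,0.696,0,0,0,-1],[-0.403,0.0,0.696,0,0,0,-1]]], "grip_force": 25}}

```text
time_s: 3.0
ee_pos: [0.4908, -0.1445, 0.0242]
eef_rot: [3.14, 0.001, 1.76]
force: [0.1, 0.2, -0.4]
grip_width: 0.0655
grip_force: 0.0
```

Emit:
{"fn": "play_rows", "kwargs": {"motion": [[[0,0,0,0,0,0,-1],[0,0,0,0,0,0,-1],[0,0,0,0,0,0,-1]]]}}

```text
time_s: 3.3
ee_pos: [0.4902, -0.1445, 0.0231]
eef_rot: [3.141, 0.0, 1.76]
force: [-0.2, -0.0, 0.1]
grip_width: 0.0415
grip_force: 0.0
```

Emit:
{"fn": "play_rows", "kwargs": {"motion": [[[0,0,0,0,0,0,-1],[0,0,0,0,0,0,-1],[0,0,0,0,0,0,-1],[0,0,0,0,0,0,-1],[0,0,0,0,0,0,-1]]]}}

```text
time_s: 3.8
ee_pos: [0.4901, -0.1444, 0.0229]
eef_rot: [-3.142, -0.0, 1.76]
force: [-0.6, 0.0, -0.4]
grip_width: 0.0222
grip_force: 25.0
```

Emit:
{"fn": "play_rows", "kwargs": {"motion": [[[0.04,0,0,0,0,0,-1],[0.1,0,0,0,0,0,-1],[0.18,0,0,0,0,0,-1],[0.26,0,0,0,0,0,-1],[0.34,0,0,0,0,0,-1],[0.42,0,0,0,0,0,-1],[0.48,0,0,0,0,0,-1],[0.54,0,0,0,0,0,-1],[0.54,0,0,0,0,0,-1],[0.54,0,0,0,0,0,-1]]]}}

```text
time_s: 4.8
ee_pos: [0.4646, -0.0113, 0.0229]
eef_rot: [-3.141, -0.0, 1.761]
force: [-0.4, 0.4, -0.9]
grip_width: 0.0224
grip_force: 25.0
```

Emit:
{"fn": "play_rows", "kwargs": {"motion": [[[0,0,0,0,0,0,0.3],[0,0,0,0,0,0,0.3],[0,0,0,0,0,0,0.3],[0,0,0,0,0,0,0.3],[0,0,0,0,0,0,0.3],[0,0,-0.1,0,0,0,0.3],[0,0,-0.3,0,0,0,0.3],[0,0,-0.5,0,0,0,0.3],[0,0,-0.6,0,0,0,0.3],[0,0,-0.6,0,0,0,0.3]]]}}

```text
time_s: 5.8
ee_pos: [0.4662, -0.012, 0.1765]
eef_rot: [3.135, 0.002, 1.76]
force: [0.2, 0.4, -0.4]
grip_width: 0.0609
grip_force: 0.0
```

```bash
python3 - <<'E'
from h import *
o=get_obs();print(o['ee_pos'],o['grip_width'])
for n in('wrist','top'):
    c=cam(n);save(c,f'pics/{n}2.png');P=ptsmap(c).reshape(-1,3)
    def rect(n,m):
        Q=P[m];r=cv2.minAreaRect(Q[:,:2].astype(np.float32)*1000);print(n,len(Q),np.round(r[0],1),np.round(r[1],1),round(r[2],1))
    near=(P[:,0]>.38)&(P[:,0]<.57)&(P[:,1]>-.165)&(P[:,1]<.09)
    rect(n,near&(P[:,2]>.010)&(P[:,2]<.03))
    Q=P[near&(P[:,2]>.01)&(P[:,2]<.03)];print(Q[:,1].min(),Q[:,1].max())
E
```

```text
[ 0.46620637 -0.01200167  0.1764924 ] 0.0609213231299541
wrist 4835 [474.9 -11.4] [ 94.9 239.9] 24.1
-0.13635729652036088 0.0787113444377627
top 136 [476.4 -40.4] [182.1 240.1] 1.4
-0.160576674590092 0.07872188605418698
```

```bash
python3 - <<'E'
from h import *
o=get_obs();c=cam('wrist');P=ptsmap(c);m=((P[...,2]>.012)&(P[...,2]<.026)).astype(np.uint8)
n,l,s,ce=cv2.connectedComponentsWithStats(m)
for i in range(1,n):
    if s[i,4]>200:
        Q=P[l==i];r=cv2.minAreaRect(Q[:,:2].astype(np.float32)*1000);print(s[i],np.round(r[0],1),np.round(r[1],1),round(r[2],1))
E
```

```text
[230   0  36  28 668] [405.1 154.5] [31.8 21.9] 10.1
[377   0  40  33 297] [534.5 170.9] [16.5 37.9] 57.1
[445 143  34  44 307] [632.6  61. ] [19. 44.] 0.5
[ 231  152   96  156 4875] [472.1 -46.7] [ 95.  172.5] 10.9
[ 500  170   60  125 1143] [734.7   5. ] [138.2   5.5] 85.3
[397 252  41  24 240] [621.6 -47.9] [45.9 13.9] 43.7
```

View pics/wrist2.png

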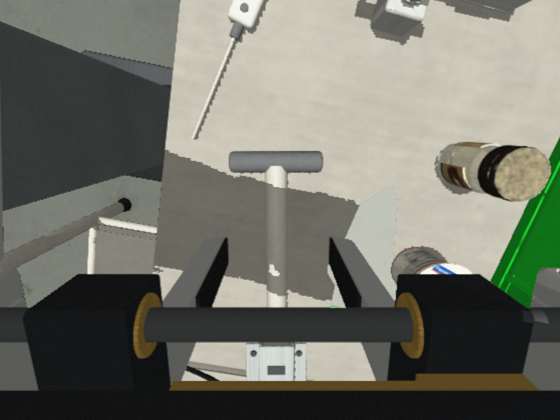

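The T-grip is at (276,161) and the corer lies clear of the sleeve. I'll regrip at mid tube, tilted 8° about the tube axis so the gripper body clears the lid.

```bash
python3 - <<'E'
from h import *
a=np.array([.189,-.982,0])
p=np.array([.4749,-.0612,.0118]); up=R.from_rotvec(np.radians(8)*a).apply([0,0,1])
print(p+.0145*up)
print(rel(p+.0645*up,100.9,8,a),rel(p+.0145*up,100.9,8,a))
E
```

```text
[ 0.47291831 -0.0615814   0.02615888]
([-0.2022, -0.0311, 0.3851, -0.0224, -0.0, -0.0002], np.float64(3.0)) ([-0.2023, -0.003, 0.5831, -0.0224, -0.0, -0.0002], np.float64(4.0))
```

Emit:
{"fn": "play_rows", "kwargs": {"motion": [[[-0.1,-0.015,0.15,-0.012,0,0,-0.12],[-0.202,-0.031,0.3,-0.0224,0,0,-0.12],[-0.202,-0.031,0.385,-0.0224,0,0,-0.12],[-0.202,-0.022,0.45,-0.0224,0,0,-0.12],[-0.202,-0.01,0.53,-0.0224,0,0,-0.12],[-0.202,-0.003,0.583,-0.0224,0,0,-0.12],[-0.202,-0.003,0.583,-0.0224,0,0,-0.12],[-0.202,-0.003,0.583,-0.0224,0,0,-1],[-0.202,-0.003,0.583,-0.0224,0,0,-1],[-0.202,-0.003,0.583,-0.0224,0,0,-1]]]}}

```text
time_s: 6.95
ee_pos: [0.4737, -0.0616, 0.0277]
eef_rot: [3.0, 0.0, 1.76]
force: [0.5, 0.2, -0.1]
grip_width: 0.0223
grip_force: 25.0
```

Emit:
{"fn": "play_rows", "kwargs": {"motion": [[[0,0,0,0,0,0,-1],[0,0,0,0,0,0,-1],[0,0,0,0,0,0,-1]]], "grip_force": 35}}

```text
time_s: 7.25
ee_pos: [0.4737, -0.0616, 0.0276]
eef_rot: [3.0, 0.0, 1.76]
force: [-3.0, 0.2, 5.9]
grip_width: 0.022
grip_force: 35.0
```

```bash
python3 - <<'E'
from h import *
c=dict(np.load('top0.npz'));P=ptsmap(c)
def rr(n,lo,hi,b):
    Q=P[(P[...,2]>lo)&(P[...,2]<hi)&(P[...,0]>b[0])&(P[...,0]<b[1])&(P[...,1]>b[2])&(P[...,1]<b[3])]
    r=cv2.minAreaRect(Q[:,:2].astype(np.float32)*1000);print(n,len(Q),np.round(r[0],1),np.round(r[1],1),round(r[2],1),Q.mean(0).round(4))
rr('rim',.040,.052,(.42,.67,.204,.36)); rr('lid',.08,.2,(.4,.7,.3,.45));rr('lidtop',.15,.2,(.4,.7,.3,.45)); rr('knob',.07,.1,(.5,.6,.15,.21)); rr('tongue',.05,.064,(.45,.65,.15,.21))
rr('lidall',.055,.2,(.4,.7,.3,.45))
rr('blocks+x',.017,.03,(.58,.64,.22,.33)); rr('blocks-x',.017,.03,(.465,.515,.22,.33))
rr('b1',.017,.03,(.58,.64,.22,.265));rr('b2',.017,.03,(.58,.64,.275,.33));rr('b3',.017,.03,(.465,.515,.22,.265));rr('b4',.017,.03,(.465,.515,.275,.33))
o=get_obs();r0=R.from_euler('xyz',o['eef_rot']);print(r0.inv().apply([0,0,.16])/.25)
E
```

```text
rim 365 [543.5 271.7] [135.7 214.4] 87.7 [0.5443 0.2801 0.0462]
lid 1215 [547.9 354.2] [ 29.9 220.8] 87.2 [0.5458 0.3542 0.1342]
lidtop 445 [547.1 362.2] [ 14.1 217.9] 87.0 [0.5458 0.3618 0.1666]
knob 62 [538.5 183.6] [11.1 46.3] 85.9 [0.5379 0.183  0.0849]
tongue 79 [569.7 186.5] [ 44.2 143.8] 88.7 [0.5341 0.1881 0.056 ]
lidall 1477 [547.7 351.9] [221.2  56.9] 3.9 [0.5452 0.3515 0.1222]
blocks+x 239 [608.7 273. ] [ 48.  105.2] 0.5 [0.6127 0.2754 0.0233]
blocks-x 221 [488.2 274.7] [109.2  46.6] 88.9 [0.4874 0.277  0.0234]
b1 94 [610.  235.1] [33.8 29.3] 0.8 [0.6101 0.2343 0.0234]
b2 145 [608.1 302.3] [45.  49.5] 87.6 [0.6143 0.3021 0.0231]
b3 97 [485.6 238.3] [36.3 28.9] 87.8 [0.4851 0.2379 0.0235]
b4 124 [488.4 307.5] [44.  46.6] 87.8 [0.4893 0.3077 0.0233]
[-1.77889778e-04  9.00921690e-02 -6.33627153e-01]
```

Emit:
{"fn": "play_rows", "kwargs": {"motion": [[[0,0.014,-0.1,0,0,0,-1],[0,0.04,-0.3,0,0,0,-1],[0,0.07,-0.5,0,0,0,-1],[0,0.09,-0.634,0,0,0,-1],[0,0.09,-0.634,0,0,0,-1]]]}}

```text
time_s: 7.75
ee_pos: [0.4753, -0.0619, 0.1919]
eef_rot: [2.994, 0.003, 1.76]
force: [0.3, -0.8, -2.0]
grip_width: 0.0219
grip_force: 35.0
```

```bash
cat >> h.py <<'E'
def case_pose(cx,cy,ang,h,tilt=8,x=5,d=14.5):
    t=np.radians(ang);a=np.array([np.cos(t),np.sin(t),0]);up=R.from_rotvec(np.radians(tilt)*a).apply([0,0,1])
    return np.array([cx,cy,h])/1000+a*x/1000+up*d/1000,ang+180,tilt,a
E
python3 - <<'E'
from h import *
o=get_obs();print(o['ee_pos'],o['grip_width'])
q=case_pose(543.3,268.7,-2.6,180);print(q,rel(*q))
E
```

```text
[ 0.47526633 -0.06190799  0.19188448] 0.02186430359873645
(array([0.54820331, 0.26645725, 0.19435889]), 177.4, 8, array([ 0.99897057, -0.04536299,  0.        ])) ([1.2353, 0.5293, 0.0648, 0.0008, 0.0309, -0.2105], np.float64(9.0))
```

Emit:
{"fn": "play_rows", "kwargs": {"motion": [[[0.08,0.03,0,0,0.003,-0.023,-1],[0.16,0.06,0,0,0.006,-0.046,-1],[0.24,0.09,0,0,0.01,-0.069,-1],[0.32,0.13,0,0,0.013,-0.092,-1],[0.4,0.17,0,0,0.017,-0.115,-1],[0.48,0.2,0,0,0.02,-0.138,-1],[0.56,0.24,0.02,0.0,0.024,-0.161,-1],[0.62,0.27,0.02,0.0008,0.027,-0.184,-1],[0.68,0.29,0.03,0.0008,0.031,-0.2105,-1],[0.7,0.3,0.03,0.0008,0.031,-0.2105,-1]]]}}

```text
time_s: 8.75
ee_pos: [0.5144, 0.1254, 0.1885]
eef_rot: [3.001, -0.011, 3.1]
force: [-0.2, 0.3, -2.8]
grip_width: 0.0217
grip_force: 35.0
```

```bash
python3 - <<'E'
from h import *
o=get_obs();print(o['ee_pos'],o['eef_rot'],o['grip_width'])
q=case_pose(543.3,268.7,-2.6,150);print(q,rel(*q))
c=cam('wrist');save(c,'pics/w3.png');np.savez('w3.npz',**c)
E
```

```text
[0.51437031 0.12542392 0.18850943] [ 3.00057324 -0.01074372  3.10041664] 0.021737050026170563
(array([0.54820331, 0.26645725, 0.16435889]), 177.4, 8, array([ 0.99897057, -0.04536299,  0.        ])) ([-0.113, 0.5502, 0.1745, 0.0002, -0.0018, 0.0004], np.float64(3.0))
```

View pics/w3.png

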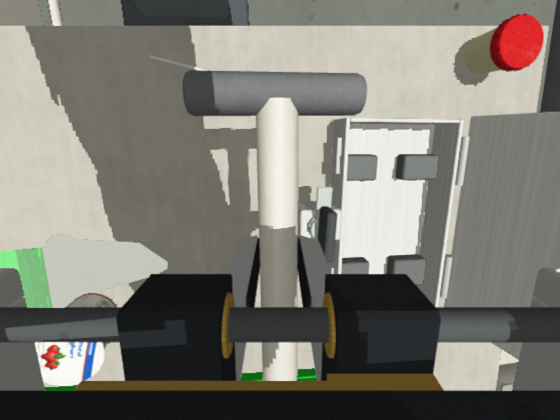

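The wrist view shows the T-grip held level at (275,92). The case's blocks are at (360,167), (417,167), (355,267) and (406,267), and the knob is at about (327,235). I'll measure the case from this picture.

```bash
python3 - <<'E'
from h import *
c=dict(np.load('w3.npz'));P=ptsmap(c)
def comps(lo,hi,mn=60,reg=(.4,.7,.13,.4)):
    m=((P[...,2]>lo)&(P[...,2]<hi)&(P[...,0]>reg[0])&(P[...,0]<reg[1])&(P[...,1]>reg[2])&(P[...,1]<reg[3])).astype(np.uint8)
    n,l,s,ce=cv2.connectedComponentsWithStats(m)
    for i in range(1,n):
        if s[i,4]>mn:
            Q=P[l==i];r=cv2.minAreaRect(Q[:,:2].astype(np.float32)*1000);print(s[i].tolist(),np.round(r[0],1),np.round(r[1],1),round(r[2],1),Q[:,2].mean().round(4))
for a in((.020,.028),(.042,.052),(.07,.095),(.0,.008)):print(a);comps(*a)
print('corer');comps(.14,.22,300,(.3,.8,0,.2))
Q=P[(P[...,2]>.14)&(P[...,2]<.22)&(P[...,0]<.5)]
m=(P[...,2]>.15)&(P[...,2]<.205)&(P[...,0]<.47)&(P[...,1]>.02)&(P[...,1]<.22)
v,u=np.nonzero(m);print(u.min(),u.max(),v.min(),v.max())
B=P[80:104,190:360][m[80:104,190:360]];print('Tbar line z vs y',np.polyfit(B[:,1],B[:,2],1),'x vs y',np.polyfit(B[:,1],B[:,0],1),B.mean(0))
t=P[130:220,262:296].reshape(-1,3);print('tube y vs x',np.polyfit(t[:,0],t[:,1],1),'z vs x',np.polyfit(t[:,0],t[:,2],1),t.mean(0), t[:,2].max())
E
```

```text
(0.02, 0.028)
[392, 124, 56, 173, 2281] [544.5 309.7] [ 45.5 203. ] 87.1 0.0239
[347, 155, 31, 26, 771] [486.3 242.8] [34.8 27.1] 86.8 0.0239
[331, 167, 7, 39, 82] [504.4 212.8] [ 3.5 40.3] 82.2 0.024
[341, 261, 29, 13, 335] [601.8 237.3] [34.  14.3] 84.8 0.0236
(0.042, 0.052)
[332, 118, 140, 190, 3284] [542.9 272.2] [140.7 212.1] 87.9 0.0472
[299, 209, 17, 30, 348] [536.9 175.5] [16.4 29.9] 85.5 0.0472
(0.07, 0.095)
[461, 114, 58, 194, 5055] [538.2 346.7] [  9.3 200.9] 87.2 0.0828
[320, 208, 18, 54, 713] [538.9 187.5] [10.4 46.7] 86.1 0.0845
(0.0, 0.008)
[345, 83, 142, 54, 2746] [428.2 315.8] [167.9  59. ] 88.9 0.0007
[298, 116, 36, 86, 1476] [476.5 196.7] [38.  93.9] 87.0 0.001
[342, 124, 95, 150, 9515] [531.9 281.9] [102.5 181.2] 87.1 0.0042
[446, 189, 15, 66, 260] [564.9 373. ] [ 9.9 85. ] 87.2 0.0006
corer
[183, 71, 184, 237, 17520] [482.4 129.5] [ 94.2 135.4] 88.0 0.1835
[262, 342, 36, 39, 1369] [586.4 126.6] [22.5 37.3] 88.8 0.1812
183 366 71 180
Tbar line z vs y [-0.00554778  0.18333936] x vs y [0.02276835 0.42268073] [0.42563831 0.12989902 0.18261871]
tube y vs x [-0.02357432  0.14058368] z vs x [-0.0822636   0.22148257] [0.46746425 0.12956352 0.18302728] 0.3477937517679983
```

```bash
python3 - <<'E'
from h import *
for h in(140,60,17):
    q=case_pose(542.3,271,-3,h,8,5,16);print(q[0].round(4),rel(q[0],176.2,8,q[3]))
E
```

```text
[0.5472 0.2685 0.1558] ([-0.1061, 0.5534, 0.2113, 0.0002, -0.0018, 0.0032], np.float64(4.0))
[0.5472 0.2685 0.0758] ([-0.1093, 0.5084, 0.5281, 0.0002, -0.0018, 0.0032], np.float64(4.0))
[0.5472 0.2685 0.0328] ([-0.1111, 0.4842, 0.6984, 0.0002, -0.0018, 0.0032], np.float64(5.0))
```

Emit:
{"fn": "play_rows", "kwargs": {"motion": [[[-0.04,0.2,0,0,-0.001,0.002,-1],[-0.08,0.4,0,0.0,-0.002,0.003,-1],[-0.106,0.56,0.1,0,-0.002,0.003,-1],[-0.106,0.553,0.211,0,-0.002,0.003,-1],[-0.107,0.54,0.32,0,-0.002,0.003,-1],[-0.108,0.524,0.42,0,-0.002,0.003,-1],[-0.109,0.515,0.48,0,-0.002,0.003,-1],[-0.109,0.515,0.48,0,-0.002,0.003,-1]]]}}

```text
time_s: 9.6
ee_pos: [0.5468, 0.2666, 0.0873]
eef_rot: [3.002, -0.002, 3.073]
force: [-0.6, -0.5, -1.0]
grip_width: 0.022
grip_force: 35.0
```

```bash
python3 - <<'E'
from h import *
o=get_obs();print(o['ee_pos'],o['force'],o['grip_width'])
q=case_pose(542.3,271,-3,17,8,5,16);print(q[0].round(4),rel(q[0],176.2,8,q[3]))
c=cam('wrist');save(c,'pics/w4.png')
E
```

```text
[0.54677859 0.26660141 0.08732382] [-0.56741566 -0.53812245 -0.95419867] 0.02202627497095295
[0.5472 0.2685 0.0328] ([-0.0015, -0.0227, 0.2169, 0.0, 0.0001, -0.0003], np.float64(2.0))
```

View pics/w4.png

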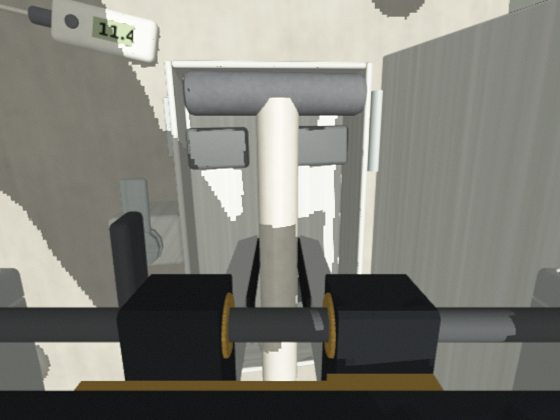

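The corer is over the case with the T-grip above its pocket. The left block's edge is at (247,148) and the tube is at (278,180). I'll compute the offset numerically.

```bash
python3 - <<'E'
from h import *
c=cam('wrist');P=ptsmap(c);np.savez('w4.npz',**c)
m=((P[...,2]>.019)&(P[...,2]<.028)).astype(np.uint8)
n,l,s,ce=cv2.connectedComponentsWithStats(m)
for i in range(1,n):
    if s[i,4]>150:
        Q=P[l==i];r=cv2.minAreaRect(Q[:,:2].astype(np.float32)*1000);print(s[i].tolist(),np.round(r[0],1),np.round(r[1],1),round(r[2],1),Q[:,1].min().round(4),Q[:,1].max().round(4))
for v in(150,190,220):
    row=P[v,250:305];k=(row[:,2]>.06)&(row[:,2]<.1);q=row[k];i=q[:,2].argmax();print(v,q[:,1].min(),q[:,1].max(),q[i],len(q))
k=(P[...,2]>.055)&(P[...,2]<.09);k[:60]=0;k[118:]=0;k[:,:180]=0;k[:,370:]=0
Q=P[k];r=cv2.minAreaRect(Q[:,:2].astype(np.float32)*1000);print('T',r,Q[:,2].max())
k=(P[...,2]>.075)&(P[...,2]<.095);k[:,:100]=0;k[:,150:]=0;k[:200]=0;k[272:]=0
Q=P[k];print('knob',cv2.minAreaRect(Q[:,:2].astype(np.float32)*1000))
k=(P[...,2]>.042)&(P[...,2]<.052);k[:,:155]=0;k[:,380:]=0;k[272:]=0;
Q=P[k];print('rim',cv2.minAreaRect(Q[:,:2].astype(np.float32)*1000),Q[:,0].min())
E
```

```text
[177, 71, 9, 83, 186] [463.3 218.5] [ 5.1 51.2] 81.7 0.2171 0.2247
[299, 116, 54, 158, 2518] [532.9 313.4] [ 37.8 123.6] 87.7 0.2958 0.3346
[186, 126, 63, 42, 2488] [486.6 239.4] [42.  27.9] 86.2 0.2179 0.2607
[184, 155, 10, 88, 171] [521.8 215.6] [ 0.5 63.6] 87.2 0.214 0.2173
150 0.2628248840090544 0.2850781841621374 [0.48748282 0.27071371 0.08456632] 42
190 0.26150892169285644 0.2838338364974655 [0.50845154 0.27183999 0.08512569] 41
220 0.2605457499029056 0.2820490383913666 [0.5248294  0.26965741 0.08508586] 39
T ((459.8144226074219, 275.41619873046875), (94.16389465332031, 23.24822425842285), 86.81356048583984) 0.08543122302326062
knob ((532.1298828125, 188.4277801513672), (10.595486640930176, 32.759281158447266), 85.65261840820312)
rim ((507.7608642578125, 268.97039794921875), (147.32228088378906, 142.77584838867188), 86.57962036132812) 0.43447925312860636
```

Emit:
{"fn": "play_rows", "kwargs": {"motion": [[[0,-0.007,0.06,0,0,0,-1],[0,-0.014,0.12,0,0,0,-1],[0,-0.019,0.17,0,0,0,-1],[0,-0.023,0.205,0,0,0,-1],[0,-0.023,0.217,0,0,0,-1],[0,-0.023,0.217,0,0,0,-1]]]}}

```text
time_s: 10.3
ee_pos: [0.5477, 0.2695, 0.0345]
eef_rot: [3.001, 0.001, 3.076]
force: [0.1, -0.1, -2.0]
grip_width: 0.0222
grip_force: 35.0
```

Emit:
{"fn": "play_rows", "kwargs": {"motion": [[[0,0,0,0,0,0,-1],[0,0,0,0,0,0,-1]]]}}

```text
time_s: 10.5
ee_pos: [0.5481, 0.2695, 0.0355]
eef_rot: [3.0, 0.002, 3.076]
force: [-0.4, -0.5, -1.5]
grip_width: 0.0223
grip_force: 35.0
```

Emit:
{"fn": "play_rows", "kwargs": {"motion": [[[0,-0.001,0.008,0,0,0,-1],[0,-0.002,0.014,0,0,0,-1],[0,-0.002,0.014,0,0,0,-1],[0,-0.002,0.014,0,0,0,-1]]]}}

```text
time_s: 10.9
ee_pos: [0.548, 0.2695, 0.0317]
eef_rot: [3.0, 0.002, 3.076]
force: [-0.2, 0.4, 2.2]
grip_width: 0.0217
grip_force: 35.0
```

Touching the floor (weight taken). Release.

Emit:
{"fn": "play_rows", "kwargs": {"motion": [[[0,0,0,0,0,0,-0.15],[0,0,0,0,0,0,-0.15],[0,0,0,0,0,0,-0.15],[0,0,0,0,0,0,-0.15],[0,0.006,-0.06,0,0,0,-0.15],[0,0.02,-0.2,0,0,0,-0.15],[0,0.04,-0.36,0,0,0,-0.15],[0,0.06,-0.52,0,0,0,-0.15],[0,0.06,-0.6,0,0,0,-0.15],[0,0.06,-0.6,0,0,0,-0.15]]]}}

```text
time_s: 11.9
ee_pos: [0.5483, 0.2634, 0.1865]
eef_rot: [2.998, 0.007, 3.076]
force: [0.0, 0.2, -1.0]
grip_width: 0.0395
grip_force: 0.0
```

```bash
python3 - <<'E'
from h import *
o=get_obs();print(o['ee_pos'],o['force'],o['grip_width'])
c=cam('wrist');P=ptsmap(c);save(c,'pics/w5.png');np.savez('w5.npz',**c)
E
```

```text
[0.54826143 0.26335658 0.18652387] [ 0.01227667  0.20995259 -0.9845329 ] 0.039498602734018146
```

View pics/w5.png

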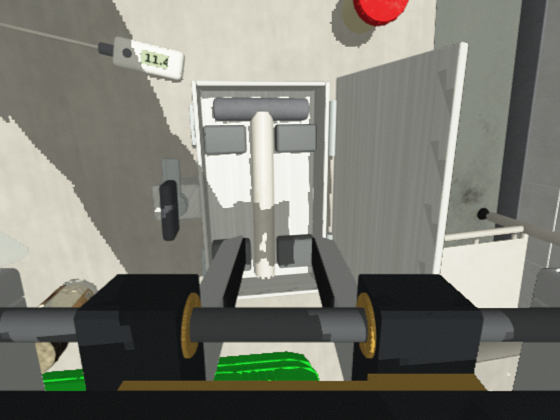

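The corer lies in the channel, with the tube at (263,190) and the T-grip in its pocket at (261,109). The lid is open on the right and the knob is at (168,208). Now I'll measure the corer, lid and latch.

```bash
python3 - <<'E'
from h import *
c=dict(np.load('w5.npz'));P=ptsmap(c)
def f(n,lo,hi,u0,u1,v0,v1):
    Q=P[v0:v1,u0:u1].reshape(-1,3);Q=Q[(Q[:,2]>lo)&(Q[:,2]<hi)];r=cv2.minAreaRect(Q[:,:2].astype(np.float32)*1000);print(n,len(Q),np.round(r[0],1),np.round(r[1],1),round(r[2],1),Q[:,2].max().round(4));return Q
f('T',.012,.032,212,310,96,122);f('tube',.015,.03,248,277,150,280);f('tube far',.015,.03,252,277,240,280);f('b1',.019,.0255,200,248,124,156);f('b2',.019,.0255,274,318,124,156)
f('knob',.07,.1,150,185,170,245);f('tongue',.052,.064,155,185,155,245)
Q=f('lid',.055,.25,325,470,40,280)
a=np.radians(-3);yc=Q[:,:2]@np.array([-np.sin(a),np.cos(a)]);print(np.polyfit(Q[:,2],yc,1),yc.max(),Q[:,2].max())
E
```

```text
T 2198 [460.2 278.2] [94.5 22.1] 87.2 0.0283
tube 2786 [572.4 269.3] [ 30.3 147.5] 85.3 0.0289
tube far 757 [620.1 268.9] [21.9 52.9] 86.9 0.0288
b1 1227 [486.4 238.7] [43.1 28.6] 85.1 0.0255
b2 1135 [491.8 312. ] [43.7 31.4] 86.5 0.0255
knob 902 [539.6 188. ] [10.3 47.6] 85.5 0.0897
tongue 620 [528.6 188.7] [21.4 61.3] 82.0 0.0639
lid 25623 [521.4 350.2] [ 96.8 166.2] 57.1 0.2297
[0.0688945 0.3738219] 0.4009172366048249 0.22969627056752245
```

```bash
python3 - <<'E'
from h import *
a=np.radians(-3);H=np.array([.543,.271])+.066*np.array([-np.sin(a),np.cos(a)]);yv=np.array([-np.sin(a),np.cos(a)])
def pos(dy,z): return np.r_[H+dy*yv,z]
print(rel(pos(-.07,.25),177)); print(rel(pos(.09,.25),177)); print(rel(pos(.09,.172),177))
b=(pos(.09,.172),rot(177))
for th in np.r_[1.9:0:-.1]:
    r=.108;y=-r*np.cos(th)+.006*np.sin(th)+.0125;z=.047+r*np.sin(th)+.006*np.cos(th)+.019
    print(round(th,2),pos(y,z).round(3),rel(pos(y,z),177,base=b)[0][:3])
E
```

```text
([0.0188, 0.0512, -0.2597, 0.0226, 0.0008, -0.0021], np.float64(2.0))
([0.0274, 0.6846, -0.169, 0.0226, 0.0008, -0.0021], np.float64(4.0))
([0.0287, 0.6404, 0.1399, 0.0226, 0.0008, -0.0021], np.float64(4.0))
1.9 [0.549 0.39  0.166] [-0.0, -0.1476, 0.023]
1.8 [0.549 0.38  0.17 ] [0.0, -0.1885, 0.0088]
1.7 [0.548 0.369 0.172] [-0.0, -0.2305, -0.0013]
1.6 [0.548 0.359 0.174] [-0.0, -0.2734, -0.0071]
1.5 [0.547 0.348 0.174] [0.0, -0.3166, -0.0086]
1.4 [0.546 0.337 0.173] [-0.0, -0.3598, -0.0058]
1.3 [0.546 0.326 0.172] [0.0, -0.4024, 0.0013]
1.2 [0.545 0.316 0.169] [-0.0, -0.4442, 0.0127]
1.1 [0.545 0.306 0.165] [-0.0, -0.4846, 0.0281]
1.0 [0.544 0.296 0.16 ] [0.0, -0.5232, 0.0475]
0.9 [0.544 0.287 0.154] [0.0, -0.5597, 0.0707]
0.8 [0.543 0.279 0.148] [-0.0, -0.5938, 0.0974]
0.7 [0.543 0.271 0.14 ] [0.0, -0.625, 0.1273]
0.6 [0.543 0.264 0.132] [0.0, -0.653, 0.1603]
0.5 [0.542 0.258 0.123] [-0.0, -0.6776, 0.1958]
0.4 [0.542 0.252 0.114] [-0.0, -0.6986, 0.2337]
0.3 [0.542 0.248 0.104] [-0.0, -0.7156, 0.2734]
0.2 [0.542 0.245 0.093] [-0.0, -0.7286, 0.3147]
0.1 [0.542 0.243 0.083] [-0.0, -0.7374, 0.357]
```

Emit:
{"fn": "play_rows", "kwargs": {"motion": [[[0.01,0.02,-0.13,0.01,0,-0.001,-1],[0.02,0.051,-0.26,0.0226,0,-0.002,-1],[0.02,0.15,-0.25,0.0226,0,-0.002,-1],[0.02,0.3,-0.23,0.0226,0,-0.002,-1],[0.025,0.45,-0.21,0.0226,0,-0.002,-1],[0.027,0.6,-0.19,0.0226,0,-0.002,-1],[0.027,0.685,-0.169,0.0226,0,-0.002,-1],[0.027,0.685,-0.169,0.0226,0,-0.002,-1],[0.028,0.66,0.0,0.0226,0,-0.002,-1],[0.0287,0.6404,0.14,0.0226,0.0008,-0.002,-1]]]}}

```text
time_s: 12.95
ee_pos: [0.5504, 0.4259, 0.1677]
eef_rot: [-3.14, -0.003, 3.089]
force: [-0.4, 0.5, -0.6]
grip_width: 0.0002
grip_force: 0.0
```

Emit:
{"fn": "play_rows", "kwargs": {"motion": [[[0,0,0,0,0,0,-1],[0,0,0,0,0,0,-1]]]}}

```text
time_s: 13.15
ee_pos: [0.551, 0.4262, 0.1705]
eef_rot: [-3.14, -0.003, 3.088]
force: [0.1, -0.4, 0.3]
grip_width: 0.0002
grip_force: 0.0
```

Emit:
{"fn": "play_rows", "kwargs": {"motion": [[[0,-0.08,0,0,0,0,-1],[0,-0.15,0,0,0,0,-1],[0,-0.19,0,0,0,0,-1],[0,-0.23,0,0,0,0,-1],[0,-0.273,-0.007,0,0,0,-1],[0,-0.317,-0.009,0,0,0,-1],[0,-0.36,-0.006,0,0,0,-1],[0,-0.402,0.001,0,0,0,-1],[0,-0.444,0.013,0,0,0,-1],[0,-0.485,0.028,0,0,0,-1]]]}}

```text
time_s: 14.15
ee_pos: [0.5443, 0.3047, 0.1627]
eef_rot: [-3.141, -0.003, 3.089]
force: [1.3, 1.6, 2.1]
grip_width: 0.0004
grip_force: 1.2
```

```bash
python3 - <<'E'
from h import *
a=np.radians(-3);H=np.array([.543,.271])+.066*np.array([-np.sin(a),np.cos(a)]);yv=np.array([-np.sin(a),np.cos(a)])
def pos(dy,z): return np.r_[H+dy*yv,z]
o=get_obs();print(o['ee_pos'],o['force'])
for th in np.r_[1:0:-.1,.05,0]:
    r=.108;y=-r*np.cos(th)+.006*np.sin(th)+.0125;z=.047+r*np.sin(th)+.006*np.cos(th)+.019
    print(round(th,2),pos(y,z).round(3),rel(pos(y,z),177)[0])
c=cam('side');save(c,'pics/s6.png')
E
```

```text
[0.54427782 0.30468462 0.16268043] [1.34506177 1.6129321  2.07572907]
1.0 [0.544 0.296 0.16 ] [-0.002, -0.034, 0.0103, -0.0002, -0.0004, -0.0001]
0.9 [0.544 0.287 0.154] [-0.0021, -0.0705, 0.0335, -0.0002, -0.0004, -0.0001]
0.8 [0.543 0.279 0.148] [-0.0022, -0.1045, 0.0602, -0.0002, -0.0004, -0.0001]
0.7 [0.543 0.271 0.14 ] [-0.0022, -0.1357, 0.0902, -0.0002, -0.0004, -0.0001]
0.6 [0.543 0.264 0.132] [-0.0023, -0.1637, 0.1231, -0.0002, -0.0004, -0.0001]
0.5 [0.542 0.258 0.123] [-0.0025, -0.1883, 0.1587, -0.0002, -0.0004, -0.0001]
0.4 [0.542 0.252 0.114] [-0.0026, -0.2092, 0.1966, -0.0002, -0.0004, -0.0001]
0.3 [0.542 0.248 0.104] [-0.0027, -0.2262, 0.2363, -0.0002, -0.0004, -0.0001]
0.2 [0.542 0.245 0.093] [-0.0028, -0.2392, 0.2776, -0.0002, -0.0004, -0.0001]
0.1 [0.542 0.243 0.083] [-0.0029, -0.248, 0.32, -0.0002, -0.0004, -0.0001]
0.05 [0.541 0.242 0.077] [-0.003, -0.2507, 0.3414, -0.0002, -0.0004, -0.0001]
0.0 [0.541 0.242 0.072] [-0.003, -0.2525, 0.363, -0.0002, -0.0004, -0.0001]
```

View pics/s6.png

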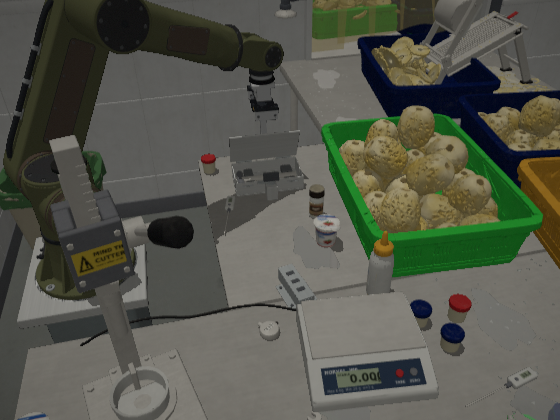

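The lid is swinging shut: its edge is now at about (265,135), ahead of the fingers at (262,120). I'll continue.

Emit:
{"fn": "play_rows", "kwargs": {"motion": [[[0,-0.034,0.01,0,0,0,-1],[0,-0.07,0.034,0,0,0,-1],[0,-0.105,0.06,0,0,0,-1],[0,-0.136,0.09,0,0,0,-1],[0,-0.164,0.123,0,0,0,-1],[0,-0.188,0.159,0,0,0,-1],[0,-0.209,0.197,0,0,0,-1],[0,-0.226,0.236,0,0,0,-1],[0,-0.239,0.278,0,0,0,-1],[0,-0.248,0.32,0,0,0,-1]]]}}

```text
time_s: 15.2
ee_pos: [0.5408, 0.2434, 0.082]
eef_rot: [-3.141, -0.003, 3.089]
force: [1.6, -0.6, 1.9]
grip_width: 0.0005
grip_force: 0.8
```

Emit:
{"fn": "play_rows", "kwargs": {"motion": [[[0,-0.003,0.02,0,0,0,-1],[0,-0.004,0.04,0,0,0,-1],[0,-0.004,0.046,0,0,0,-1],[0,-0.004,0.046,0,0,0,-1]]]}}

```text
time_s: 15.6
ee_pos: [0.5407, 0.2427, 0.0722]
eef_rot: [-3.14, -0.003, 3.089]
force: [-5.6, -4.7, 10.3]
grip_width: 0.0007
grip_force: 4.8
```

Emit:
{"fn": "play_rows", "kwargs": {"motion": [[[0,0,0.006,0,0,0,-1],[0,0,0.006,0,0,0,-1],[0,0,0.006,0,0,0,-1],[0,0,-0.2,0,0,0,-0.2],[0,0,-0.4,0,0,0,-0.2],[0,0,-0.5,0,0,0,-0.2],[0,0,-0.5,0,0,0,-0.2]]]}}

```text
time_s: 16.3
ee_pos: [0.5424, 0.2436, 0.2009]
eef_rot: [3.139, 0.004, 3.089]
force: [-0.2, -0.4, 0.0]
grip_width: 0.0289
grip_force: 0.0
```

```bash
python3 - <<'E'
from h import *
o=get_obs();print(o['ee_pos'],o['force'],o['grip_width'])
c=cam('wrist');P=ptsmap(c);save(c,'pics/w7.png');np.savez('w7.npz',**c)
def f(n,lo,hi,b):
    m=(P[...,2]>lo)&(P[...,2]<hi)&(P[...,0]>b[0])&(P[...,0]<b[1])&(P[...,1]>b[2])&(P[...,1]<b[3]);m[290:]=0
    Q=P[m];r=cv2.minAreaRect(Q[:,:2].astype(np.float32)*1000);print(n,len(Q),np.round(r[0],1),np.round(r[1],1),round(r[2],1),Q[:,2].mean().round(4));return Q
f('knob',.07,.1,(.5,.58,.15,.205))
Q=f('lid',.04,.066,(.44,.52,.22,.33))
A=np.c_[Q,np.ones(len(Q))];print('lid plane',np.linalg.lstsq(A[:,[0,1,3]],Q[:,2],rcond=None)[0])
f('tongue',.054,.062,(.45,.55,.16,.2))
print(rel((.538,.1835,.15),177),rel((.538,.1835,.079),177))
E
```

```text
[0.54237382 0.2435695  0.20086197] [-0.15509232 -0.41114622  0.03719371] 0.028855672842312826
knob 712 [539.6 188.1] [10.3 47.8] 85.6 0.0851
lid 9947 [480. 275.] [110.  80.] 90.0 0.0534
lid plane [0.0081961  0.00092554 0.04925979]
tongue 498 [523.4 191.3] [23.4 50.9] 79.3 0.0588
([0.0019, -0.2394, 0.1919, 0.0001, 0.0001, 0.0], np.float64(2.0)) ([0.002, -0.2396, 0.4759, 0.0001, 0.0001, 0.0], np.float64(3.0))
```

View pics/w7.png

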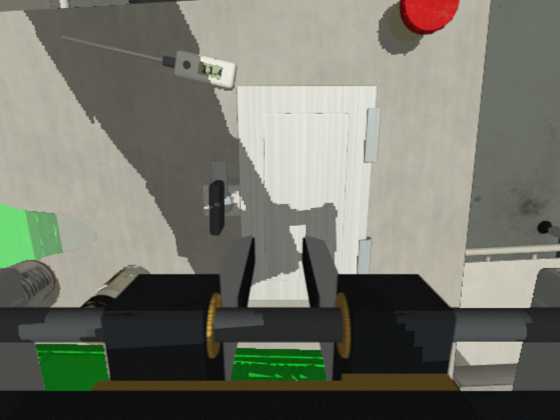

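The lid is flat and shut at (305,190). The latch bar is at (217,205), still open. Next I grip the bar and turn it.

```bash
python3 - <<'E'
from h import *
print(rel((.5383,.187,.12),175.8),rel((.5383,.187,.083),175.8))
E
```

```text
([0.0014, -0.2254, 0.3119, 0.0001, 0.0001, 0.0033], np.float64(2.0)) ([0.0015, -0.2255, 0.4599, 0.0001, 0.0001, 0.0033], np.float64(3.0))
```

Emit:
{"fn": "play_rows", "kwargs": {"motion": [[[0,-0.12,0.1,0,0,0.003,-0.2],[0,-0.2254,0.2,0,0,0.003,-0.2],[0,-0.2254,0.3,0,0,0.003,-0.2],[0,-0.2254,0.36,0,0,0.003,-0.2],[0,-0.2254,0.42,0,0,0.003,-0.2],[0,-0.2254,0.46,0,0,0.003,-0.2],[0,-0.2254,0.46,0,0,0.003,-1],[0,-0.2254,0.46,0,0,0.003,-1],[0,-0.2254,0.46,0,0,0.003,-1],[0,-0.2254,0.46,0,0,0.003,-1]]], "grip_force": 20}}

```text
time_s: 17.35
ee_pos: [0.5382, 0.1864, 0.0823]
eef_rot: [-3.141, -0.001, 3.07]
force: [-0.7, -6.6, 4.0]
grip_width: 0.0098
grip_force: 20.0
```

Emit:
{"fn": "play_rows", "kwargs": {"motion": [[[0,0,0,0,0,0,-1],[0,0,0,0,0,0,-1]]]}}

```text
time_s: 17.55
ee_pos: [0.5382, 0.1864, 0.0823]
eef_rot: [-3.141, -0.001, 3.07]
force: [-0.8, -3.0, 6.1]
grip_width: 0.01
grip_force: 20.0
```

Emit:
{"fn": "play_rows", "kwargs": {"motion": [[[0,0,0,0,0,0.02,-1],[0,0,0,0,0,0.04,-1],[0,0,0,0,0,0.06,-1],[0,0,0,0,0,0.08,-1],[0,0,0,0,0,0.1,-1],[0,0,0,0,0,0.12,-1],[0,0,0,0,0,0.14,-1],[0,0,0,0,0,0.16,-1],[0,0,0,0,0,0.18,-1],[0,0,0,0,0,0.2,-1]]]}}

```text
time_s: 18.55
ee_pos: [0.539, 0.1873, 0.0823]
eef_rot: [3.14, -0.001, 1.808]
force: [7.6, 5.6, -1.8]
grip_width: 0.0098
grip_force: 20.0
```

Emit:
{"fn": "play_rows", "kwargs": {"motion": [[[0,0,0,0,0,0.02,-1],[0,0,0,0,0,0.035,-1],[0,0,0,0,0,0.045,-1],[0,0,0,0,0,0.05,-1],[0,0,0,0,0,0.053,-1],[0,0,0,0,0,0.053,-1]]]}}

```text
time_s: 19.15
ee_pos: [0.5393, 0.1873, 0.0824]
eef_rot: [3.14, -0.001, 1.48]
force: [9.6, 5.3, -1.2]
grip_width: 0.0103
grip_force: 20.5
```

```bash
python3 - <<'E'
from h import *
o=get_obs();print(o['ee_pos'],np.degrees(o['eef_rot']),o['force'],o['moment'],o['grip_width'])
E
```

```text
[0.53934062 0.18733202 0.08237168] [ 1.79899037e+02 -8.38446995e-02  8.48168064e+01] [ 9.5982251   5.32292926 -1.19954475] [ 1.03899729 -1.63576557  0.42820192] 0.010290380064484479
```

Turned about 91° with the stop torque showing. Release and lift.

Emit:
{"fn": "play_rows", "kwargs": {"motion": [[[0,0,0,0,0,0,-0.3],[0,0,0,0,0,0,-0.3],[0,0,0,0,0,0,-0.3],[0,0,0,0,0,0,-0.3],[0,0,-0.1,0,0,0,-0.3],[0,0,-0.3,0,0,0,-0.3],[0,0,-0.5,0,0,0,-0.3],[0,0,-0.5,0,0,0,-0.3]]]}}

```text
time_s: 19.95
ee_pos: [0.5402, 0.1871, 0.2135]
eef_rot: [3.134, -0.003, 1.48]
force: [0.7, 0.3, 0.4]
grip_width: 0.0327
grip_force: 0.0
```

```bash
python3 - <<'E'
from h import *
o=get_obs();print(o['ee_pos'],o['force'])
c=cam('wrist');P=ptsmap(c);save(c,'pics/w8.png')
m=(P[...,2]>.07)&(P[...,2]<.1)&(abs(P[...,0]-.539)<.04)&(abs(P[...,1]-.188)<.04)
Q=P[m];print(len(Q),cv2.minAreaRect(Q[:,:2].astype(np.float32)*1000))
m=(P[...,2]>.048)&(P[...,2]<.057)&(P[...,0]<.6)&(P[...,1]>.22)&(P[...,1]<.33);print(P[m].mean(0),P[m].std(0))
E
```

```text
[0.54024301 0.18708101 0.21350834] [0.71701686 0.28788691 0.44992719]
532 ((540.1196899414062, 187.89295959472656), (47.1627197265625, 9.938732147216797), 87.0933837890625)
[0.51774948 0.27737365 0.05356211] [0.0477753  0.03152058 0.00087117]
```

View pics/w8.png

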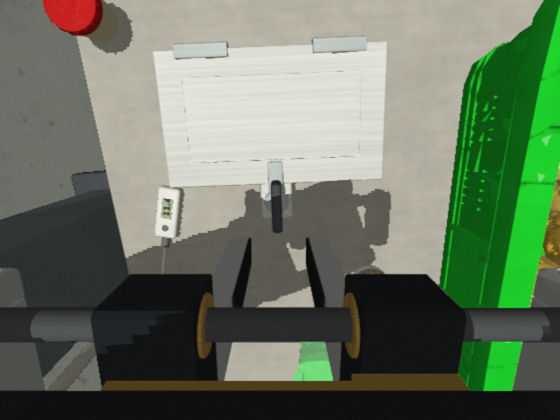

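The latch tongue points over the lid at (275,172), with the bar at 87.1° (square to the case), and the lid is flat and shut. I'll hand in.

```bash
python3 -c "
from station import workorder
print(workorder.hand_in())"
```

```text
the job is handed in; nothing more can be done
None
```

The corer lies flat in its case with the T-grip in the pocket, the lid is shut, the latch is turned about 90° to its stop, and the job was handed in at about 20 s of the 72 s allowed; the hand-in returned no verdict.

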